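# Cover the bedside cup under the low chest

## Task

Put the white lid on the black cup, lowering it by its knob without letting it fall, and before letting go push the knob down until it stops firmly (about 8 N) and the lid is fully home and level on the rim; never press hard. Leave the cup where it stands, half under the edge of the low chest, do not bump the other things on the board, and let go of the lid at the end.

Things in the scene. Friction and masses are not known exactly. Their poses are not given: they have to be found in the camera images.
- lid: Loose white ceramic lid, about 120 g, right way up on the board. From below: plug 73 mm across, 8 deep (edge bevelled 3), disc 88 across, 6 thick, dark push-in knob 22 across, its top 34 (pushed in) to 44 mm above the disc, different each time; it slides in at 3.5 N and then meets a rubber stop (8 N/mm). Origin: centre of the plug's underside, z along the knob. Pose not reported while held
- cup: Loose matte black cup without handle, about 300 g, 84 mm across, 80 mm high, wall 4 mm (mouth 76 mm inside: the lid's plug has 1.5 mm play all round), upright on the board with its back under the chest's box. Origin: centre of its underside; z up. With the lid home, its disc lies flat on the rim and the lid's origin is 72 mm above the cup's origin
- cup_rim (a point): centre of the cup's mouth, level with the top of its rim, 80 mm above the cup's origin
- chest: Fixed dark chest: a box 110 mm deep (x), 460 wide (y), underside 172 and top 232 mm above the tatami, on 22 mm square legs at x +-42, y +-217 mm. Origin: on the tatami under its middle. Its front (x = -55 mm) faces the robot; the cup's axis is 14 to 22 mm before it. An upright gripper over the cup would strike the box: lean it back towards the robot 26 to 45 degrees
- board: Fixed square bamboo board, 330 x 330 x 15 mm, on the tatami; the cup, the lid and the small things stand on it. Origin: centre of its underside; x points away from the robot, towards the chest
- jar: Bystander: loose glass jar, 68 mm across and 50 mm high, open, with the dosing cup in it. Origin: centre of its underside
- dosing_cup: Bystander: small amber plastic cup, 42 mm across at the top and 45 mm high, standing in the jar on its 5 mm floor (its top is about 50 mm above the jar's underside). Origin: centre of its underside
- splitter: Bystander: loose steel pill splitter, 82 x 34 mm and about 27 mm high at the open end, its long side along its x. Origin: centre of its underside
- organizer: Bystander: loose clear weekly pill organizer with seven lids, 150 x 34 x 23 mm, its long side along its x, beside the cup. Origin: centre of its underside
Things that resemble listed ones, but are neither listed nor needed, are in the scene too. Leave any orange or pink look-alike of the lid alone.

How it is judged:
By the outcome, as a careful person would: the job done as asked, in the order asked, and still so for the second after the job is handed in, with the robot touching nothing.
It also fails if it takes over 42 s, if anything falls off the work surface, if the arm or the gripper's body presses on something with over 40 N, if the wrist force passes 120 N, or if a joint passes its speed limit or range.

## Robot

A 6-joint arm with a two-finger parallel gripper is mounted at the origin on the work surface. World frame = base frame: x ahead of the robot, y to its left, z up, the work surface at z = 0. Lengths are in m, angles in rad, forces in N, time in s.
With the tool pointing down it reaches from about 0.35 to 0.975 m from the base axis. Payload 4.9 kg.
Tool frame: the origin (TCP) lies midway between the tips of the shut fingers; the grasp point (between the pads) lies 19 mm behind it; z points along the fingers, y is the direction in which the jaws open and shut (so a half turn about z gives the same grasp; the last joint's range is limited). The gripper opens to 85 mm and grips with 20 to 120 N. Pads are 22 mm wide; open, the fingers measure 114 mm over their backs; the gripper's body (76 mm by 85 mm) begins 54 mm behind the grasp point. The pads swing forward as they close: fully open they stand 13 mm farther back than shut.
Start: joints at [1.034, 0.053, 1.613, -0, 1.476, -0.119], TCP at [0.254, 0.571, 0.231] pointing down, gripper open.
Joint ranges: [-3.01, 3.01], [-1.01, 2.22], [0.06, 2.58], [-1.02, 4.17], [0.09, 2.62], [-3.14, 3.14]. Speed limits (rad/s): [2.57, 2.57, 3.14, 3.14, 3.14, 3.14].

## Interface

Orientations are given as a unit quaternion [w, x, y, z].
In Python, from plant import state, grab_frame, camera_params, job_done, boxes_of gives the robot as it stands.
- The arm moves only by the tool step_arm, never from a script. Its argument "steps" is a list of rows, each a list of 4 numbers: the shift along the tool's x, y, z in mm, then the turn about the tool's z in degrees. A call has 1 to 8 rows; each row shifts and turns the pose as measured when the row begins, along the tool's axes as they then stand; what a row does not reach is not made up. A row lasts 1/10 s, in which the tool goes at most 50 mm and 8.59 degrees, less where a joint would pass 70% of its speed; a pose out of reach is approached as far as the arm can. A call is refused whole if a number of a shift passes 50 or a number of a turn 8.59, either way. A call with a gripper value outside its range is refused whole. "claw" is the opening in per cent of the stroke, from 0 (shut) to 100 (fully open), set as the call begins (left out, the last holds). The fingers move at their own pace and stop on an object; the grip force is fixed at half the most. Time passes only in rows, so rows that do not move let the fingers close. It gives the time, the measured TCP pose, the force and the opening at its end, in the units of the state.
- state(): the state, without advancing time (a new reading comes with each control period).
- grab_frame(name): name is "side" or "top"; returns (picture, depth): 480x640x3 uint8, red, green, blue; 480x640 float32, m along the optical axis (not along the pixel's ray), 0 where there is no reading.
- camera_params(name): a dict with "mtx" (3x3 intrinsics, pixels), "k1" (the pictures are not rectified: a ray, as slopes to the right and down, at radius r is drawn at 1 + k1 r^2 times it, then the intrinsics apply), "extrinsics" (4x4, takes a point from camera to world coordinates). Camera axes: x right, y down, z forward; pixel columns grow to the right and rows downward; lengths in m; the calibration is good to about 2 mm. A picture is of the moment at which its call begins. camera_params takes no time and is no camera call.
- job_done(): hands the job in, once; it reports no verdict.
Trained networks look in the newest picture that a camera, given by its name, has taken for a name from the list of things; names that differ only in an ending like _2 or _b are one class to them, and where a whole thing is asked for, a point or a joint stands for the part that bears it (a point fixed in the world has none). Each returns a list of dicts, best first, with "p" (0 to 1); they miss things now and then, are a little off and sometimes report something else, mostly with a low value. They report only what shows in the picture. A call takes as long as a camera call. They do not tell look-alikes from the thing itself.
- boxes_of(camera, label): "box" ([left, top, width, height] in pixels, round what is visible of it).
The state is a dict: "time": time; "joint_pos": joint angles; "joint_vel": joint speeds; "joint_efforts": joint torques, N m; "tool_pos": TCP position; "tool_rot": TCP orientation; "contact_force": force on the tool from outside, world axes, zero at the start; "ft_torque": the same for the moment, N m; "gripper_width": opening from 0.0 (shut) to 1.0 (fully open).
Only numpy, scipy, OpenCV 4.12 (cv2) and the standard library are available. Lean on these libraries where they do the work, as an engineer would, in place of code of your own. Each camera call takes 0.05 s, during which the arm holds its last target. There are 200 camera calls.

## Working session

There is one attempt and no reset: what is moved stays moved. The work goes in short steps, Python scripts to look and compute and a tool call to move; the robot and the scene stay as the last step left them, time stands still between calls to the robot, and variables do not carry over. Pictures are saved under pics/ and viewed, about 8 in all and at most 12, crops included, and the job is handed in when it is done.

Besides the shell and the picture viewer there is one more tool, called after "Request:" as name(argument=value, ...) on one line, values as JSON. step_arm: Moves the arm, as the interface text tells. Its arguments: {"type":"object","properties":{"steps":{"type":"array"},"claw":{"type":"number"}},"required":["steps"]}

```bash
mkdir -p pics; ls; cat > h.py <<'E'
import numpy as np, cv2
from plant import *
from scipy.spatial.transform import Rotation as R
def rot(s): q=s["tool_rot"]; return R.from_quat([q[1],q[2],q[3],q[0]]).as_matrix()
def cloud(name,d):
    c=camera_params(name); K=np.array(c["mtx"],float); E=np.array(c["extrinsics"]); k=c["k1"]
    v,u=np.mgrid[0:480,0:640]
    p=cv2.undistortPoints(np.stack([u,v],-1).reshape(-1,1,2).astype(np.float64),K,np.array([k,0,0,0,0.])).reshape(480,640,2)
    P=np.concatenate([p*d[...,None],d[...,None]],-1)@E[:3,:3].T+E[:3,3]
    P[d<=0]=np.nan
    return P
E
python3 - <<'E'
from h import *
s=state(); print(s["time"],s["tool_pos"],np.round(rot(s),3).tolist(),s["contact_force"],s["gripper_width"])
ims=[]
for n in("side","top"):
    c=camera_params(n); print(n,np.round(np.array(c["extrinsics"]),3).tolist(),np.array(c["mtx"]).tolist(),c["k1"])
    im,d=grab_frame(n); P=cloud(n,d); np.savez("f_"+n,im=im,d=d,P=P)
    cv2.imwrite(f"pics/{n}0.png",im[...,::-1])
    for l in("lid","cup","chest","board","jar","splitter","organizer"):
        for b in boxes_of(n,l)[:3]:
            x,y,w,h=[int(round(t)) for t in b["box"]]
            q=P[max(0,y):y+h,max(0,x):x+w].reshape(-1,3); q=q[~np.isnan(q[:,0])]
            print(n,l,round(b["p"],2),[x,y,w,h],np.round(np.median(q,0),3) if len(q) else None)
E
```

```text
pics
0.0 [0.25326821 0.57071345 0.23005747] [[-0.914, 0.406, -0.001], [0.406, 0.914, -0.002], [0.0, -0.002, -1.0]] [-0.14335631 -0.24055521 -0.76105657] 0.9997006187364714
side [[0.976, -0.16, 0.15, 0.438], [-0.219, -0.734, 0.642, -0.421], [0.007, -0.66, -0.752, 0.636], [0.0, 0.0, 0.0, 1.0]] [[438.70745742947753, 0.0, 329.56670099666184], [0.0, 438.70745742947753, 239.47437679388813], [0.0, 0.0, 1.0]] -0.09606851313709451
side lid 0.64 [262, 412, 65, 67] [ 0.433 -0.245  0.014]
side lid 0.62 [200, 270, 51, 41] [0.363 0.028 0.015]
side lid 0.6 [314, 252, 54, 44] [0.557 0.012 0.029]
side cup 0.6 [394, 260, 64, 63] [ 0.681 -0.061  0.052]
side chest 0.62 [388, 86, 203, 307] [ 0.753 -0.043  0.018]
side board 0.96 [281, 209, 220, 166] [ 0.635 -0.068  0.017]
side board 0.43 [315, 198, 38, 44] [0.573 0.123 0.048]
side jar 0.64 [312, 198, 41, 43] [0.571 0.129 0.046]
side splitter 0.79 [336, 305, 28, 52] [ 0.547 -0.097  0.036]
side organizer 0.97 [373, 196, 59, 23] [0.715 0.142 0.037]
top [[-0.016, -0.99, 0.14, 0.441], [-1.0, 0.016, -0.006, 0.012], [0.004, -0.14, -0.99, 0.88], [0.0, 0.0, 0.0, 1.0]] [[499.60477426564654, 0.0, 333.19697467692197], [0.0, 499.60477426564654, 236.29970920891452], [0.0, 0.0, 1.0]] 0.011523409550678227
top lid 0.73 [304, 213, 50, 49] [0.558 0.014 0.029]
top lid 0.68 [151, 244, 50, 52] [0.508 0.277 0.014]
top lid 0.58 [293, 328, 54, 51] [0.365 0.033 0.014]
top cup 0.69 [353, 140, 56, 55] [ 0.68  -0.077  0.024]
top chest 0.89 [158, 32, 340, 144] [0.73  0.013 0.23 ]
top board 0.69 [227, 131, 198, 164] [0.605 0.019 0.015]
top jar 0.89 [236, 210, 43, 43] [0.571 0.137 0.026]
top jar 0.74 [352, 141, 56, 56] [ 0.678 -0.075  0.024]
top splitter 0.84 [367, 227, 56, 34] [ 0.546 -0.098  0.025]
top organizer 0.66 [237, 129, 24, 60] [0.7   0.152 0.037]
```

View pics/side0.png

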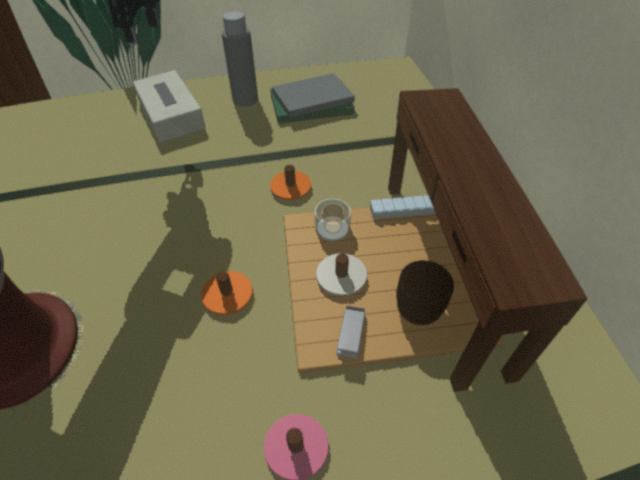

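View pics/top0.png

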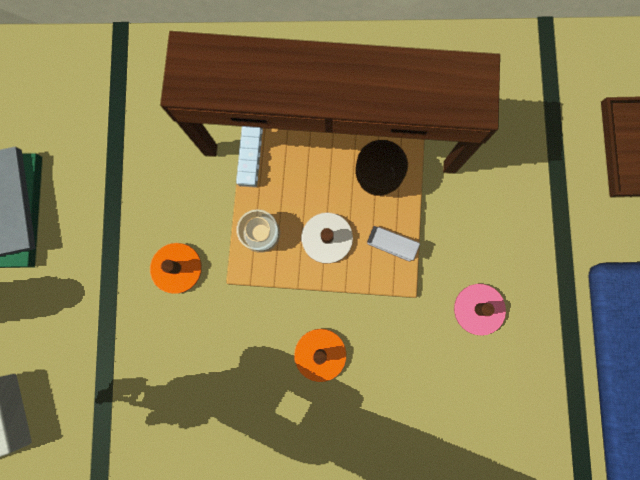

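Top view: the white lid with its knob is at about (327,238), the black cup at (381,167) under the chest front, the jar at (257,231), the splitter at (394,243) and the organizer at (249,155). The side view agrees. Orange and pink look-alikes are off the board. Next I fit positions.

```bash
python3 - <<'E'
from h import *
from scipy.optimize import least_squares
def circ(q):
    f=lambda p:np.hypot(q[:,0]-p[0],q[:,1]-p[1])-p[2]
    r=least_squares(f,[*q.mean(0)[:2],.04],loss='soft_l1',f_scale=.002); return r.x*1e3, np.sqrt(np.mean(f(r.x)**2))*1e3
for n in("side","top"):
    z=np.load(f"f_{n}.npz"); P=z["P"]; im=z["im"].astype(int); g=P.reshape(-1,3); c=im.reshape(-1,3)
    ok=~np.isnan(g[:,0])
    def sel(cx,cy,r,z0,z1): return ok&(np.hypot(g[:,0]-cx,g[:,1]-cy)<r)&(g[:,2]>z0)&(g[:,2]<z1)
    bd=g[sel(.6,.05,.03,.005,.022)]; print(n,"board z",np.median(bd[:,2]))
    m=sel(.557,.013,.06,.022,.036); q=g[m]; print("disc",np.median(q[:,2]),len(q),(q.min(0)+q.max(0))/2)
    w=q[np.argsort(q[:,0])]
    # outer points by angle
    def outer(q,c0):
        a=np.arctan2(q[:,1]-c0[1],q[:,0]-c0[0]); r=np.hypot(q[:,0]-c0[0],q[:,1]-c0[1]); b=((a+np.pi)/(2*np.pi)*36).astype(int)
        return np.array([q[b==i][np.argmax(r[b==i])] for i in range(36) if (b==i).any()])
    print("disc circ",circ(outer(q,(.557,.013))))
    k=g[sel(.557,.013,.03,.055,.09)]; zt=np.percentile(k[:,2],90); t=k[k[:,2]>zt-.004]; print("knob top",zt,t.mean(0),(t.min(0)+t.max(0))/2,t.max(0)-t.min(0))
    m=sel(.68,-.076,.06,.088,.102); q=g[m]; print("rim",len(q),np.median(q[:,2]),circ(q),q.min(0),q.max(0))
    t=g[ok&(g[:,2]>.222)&(g[:,2]<.24)&(g[:,0]>.6)&(g[:,0]<.9)&(abs(g[:,1])<.25)]
    b=np.round(t[:,1]/.02).astype(int); e=np.array([[i*.02,np.percentile(t[b==i,0],2),np.percentile(t[b==i,0],98)] for i in np.unique(b) if (b==i).sum()>15])
    if len(e)>3:
      e2=e[2:-2]; pf=np.polyfit(e2[:,0],e2[:,1],1); print("chest front x at y=-.075",np.polyval(pf,-.075),"slope",pf[0],"top z",np.median(t[:,2]),"back slope",np.polyfit(e2[:,0],e2[:,2],1), "y",t[:,1].min(),t[:,1].max())
    for nm,cx,cy,r in(("splitter",.546,-.098,.06),("organizer",.70,.15,.09),("jar",.571,.132,.05)):
        q=g[sel(cx,cy,r,.024,.1)]; print(nm,np.round(np.percentile(q,2,axis=0),3),np.round(np.percentile(q,98,axis=0),3))
E
```

```text
side board z 0.015954332848191255
disc 0.029820415588503013 1437 [0.56119751 0.01873355 0.02972897]
disc circ (array([561.07653854,  17.93974524,  43.84638744]), np.float64(0.5474343049714878))
knob top 0.07161234944946118 [0.56081049 0.01725134 0.07054679] [0.56072506 0.01850334 0.07044158] [0.0210617  0.02337399 0.00524697]
rim 634 0.09447390126797411 (array([669.8308849 , -74.1961191 ,  39.58654534]), np.float64(1.3131391301504358)) [ 0.62914243 -0.1147617   0.0880855 ] [ 0.71167098 -0.03089738  0.09862472]
chest front x at y=-.075 0.6881176482462329 slope 0.08641246007489682 top z 0.23289619622870805 back slope [0.0870594  0.80223361] y -0.2264313730552719 0.24030698489224916
splitter [ 0.523 -0.135  0.025] [ 0.574 -0.058  0.045]
organizer [0.657 0.131 0.025] [0.77  0.231 0.095]
jar [0.539 0.1   0.026] [0.602 0.164 0.067]
top board z 0.014966754011814576
disc 0.029028802396362186 1851 [0.55859421 0.01730967 0.02879803]
disc circ (array([559.00270749,  17.38003399,  43.4911701 ]), np.float64(0.27501809611502376))
knob top 0.07158127259254851 [0.55885994 0.01732536 0.07011911] [0.55907078 0.01703143 0.07063513] [0.02013002 0.01975431 0.00574656]
rim 461 0.09429261193854377 (array([667.70762014, -73.65338668,  39.65171085]), np.float64(1.3057908957825661)) [ 0.62672628 -0.11479308  0.08805508] [ 0.70913135 -0.0330903   0.09837767]
chest front x at y=-.075 0.6865295618766993 slope 0.08795356959624173 top z 0.23178687117561325 back slope [0.08797082 0.80158412] y -0.22529875039048824 0.2404762617724198
splitter [ 0.522 -0.133  0.025] [ 0.572 -0.056  0.044]
organizer [0.654 0.132 0.027] [0.753 0.234 0.093]
jar [0.537 0.1   0.024] [0.6   0.163 0.067]
```

Request:
step_arm(steps=[[0, 0, -50, 8.5], [0, 0, -50, 8.5], [0, 0, -50, 8.5], [0, 0, -50, 8.5]])

```text
time: 1.2
tool_pos: [0.2518, 0.5682, 0.4232]
tool_rot: [-0.0, 0.489, 0.872, -0.012]
contact_force: [-0.1, 1.5, 0.4]
gripper_width: 1.001
```

```bash
cat >> h.py <<'E'
def rows(target,turn=0,n=8):
    "rows (tool axes) that lead to world target in n rows, turning in all by turn deg"
    s=state(); T=rot(s); d=(np.array(target)-s["tool_pos"])*1000/n; out=[]
    for i in range(n):
        out.append([*np.round(T.T@d,1).tolist(),round(turn/n,2)]); T=T@R.from_euler('z',turn/n,degrees=True).as_matrix()
    return out
E
python3 - <<'E'
from h import *
print(rows([.36,.20,.48],-53.4,8))
E
```

```text
[[-46.4, -12.7, -6.3, -6.67], [-44.6, -18.0, -6.3, -6.67], [-42.2, -23.0, -6.3, -6.67], [-39.3, -27.8, -6.3, -6.67], [-35.8, -32.1, -6.3, -6.67], [-31.8, -36.1, -6.3, -6.67], [-27.4, -39.5, -6.3, -6.67], [-22.6, -42.5, -6.3, -6.67]]
```

Request:
step_arm(steps=[[-46, -13, -7, -6.7], [-45, -18, -7, -6.7], [-42, -23, -7, -6.7], [-39, -28, -7, -6.7], [-36, -32, -7, -6.7], [-32, -36, -7, -6.7], [-27, -40, -7, -6.7], [-23, -42, -7, -6.7]])

```text
time: 2.0
tool_pos: [0.3634, 0.2045, 0.4942]
tool_rot: [0.001, 0.033, 0.999, -0.003]
contact_force: [1.5, -0.4, -0.6]
gripper_width: 1.002
```

```bash
python3 - <<'E'
from h import *
s=state(); print(s["tool_pos"],np.round(rot(s),3).tolist(),np.round(s["joint_pos"],3))
y=np.degrees(np.arctan2(rot(s)[1,1],rot(s)[0,1])); print(y)
print(rows([.60,-.05,.55],y-85,8))
E
```

```text
[0.36340299 0.20451384 0.49420519] [[-0.998, 0.066, 0.002], [0.066, 0.998, -0.006], [-0.002, -0.006, -1.0]] [ 0.338 -0.455  1.62  -0.007  1.977 -1.169]
86.20579492879133
[[-31.6, -29.8, -6.7, np.float64(0.15)], [-31.7, -29.7, -6.7, np.float64(0.15)], [-31.8, -29.7, -6.7, np.float64(0.15)], [-31.9, -29.6, -6.7, np.float64(0.15)], [-31.9, -29.5, -6.7, np.float64(0.15)], [-32.0, -29.4, -6.7, np.float64(0.15)], [-32.1, -29.3, -6.7, np.float64(0.15)], [-32.2, -29.2, -6.7, np.float64(0.15)]]
```

Request:
step_arm(steps=[[-32, -30, -7, 0.2], [-32, -30, -7, 0.2], [-32, -30, -7, 0.2], [-32, -30, -7, 0.2], [-32, -30, -7, 0.2], [-32, -30, -7, 0.2], [-32, -30, -7, 0], [-32, -30, -7, 0]])

```text
time: 2.8
tool_pos: [0.6041, -0.0683, 0.5601]
tool_rot: [0.006, 0.044, 0.999, -0.002]
contact_force: [0.6, 0.4, -0.3]
gripper_width: 1.001
```

Request:
step_arm(steps=[[-50, 0, -10, 0], [-50, 0, -10, 0], [-50, 0, -10, 0], [-50, 0, -10, 0], [-50, 0, -10, 0], [-50, 0, -10, 0]])

```text
time: 3.4
tool_pos: [0.835, -0.0959, 0.587]
tool_rot: [0.019, 0.049, 0.999, -0.003]
contact_force: [-4.7, 0.3, 15.0]
gripper_width: 1.002
```

```bash
python3 - <<'E'
from h import *
s=state(); print(s["tool_pos"],np.round(rot(s),3).tolist(),np.round(s["joint_pos"],3))
E
```

```text
[ 0.83500188 -0.09590459  0.58703467] [[-0.995, 0.097, 0.038], [0.097, 0.995, -0.008], [-0.038, -0.004, -0.999]] [-2.030e-01  7.960e-01  5.400e-02 -1.000e-03  2.252e+00 -1.676e+00]
```

Request:
step_arm(steps=[[-40, 0, 0, 0], [-40, 0, 0, 0], [-40, 0, 0, 0], [-40, 0, 0, 0]])

```text
time: 3.8
tool_pos: [0.9039, -0.1018, 0.5108]
tool_rot: [0.048, 0.049, 0.998, -0.004]
contact_force: [-0.0, 0.4, 0.4]
gripper_width: 1.004
```

```bash
python3 - <<'E'
from h import *
s=state(); print(s["tool_pos"],np.round(rot(s),3).tolist(),np.round(s["joint_pos"],3))
E
```

```text
[ 0.90391243 -0.10179458  0.51080781] [[-0.991, 0.097, 0.095], [0.097, 0.995, -0.013], [-0.096, -0.004, -0.995]] [-0.196  0.886  0.056  0.007  2.104 -1.665]
```

Request:
step_arm(steps=[[-45, 0, -35, 0], [-45, 0, -35, 0], [-45, 0, -35, 0], [-45, 0, -35, 0], [-45, 0, -35, 0], [-45, 0, -35, 0]])

```text
time: 4.4
tool_pos: [0.9027, -0.0982, 0.5927]
tool_rot: [0.135, 0.048, 0.99, -0.009]
contact_force: [-0.5, 0.4, 1.0]
gripper_width: 0.998
```

```bash
python3 - <<'E'
from h import *
s=state(); print(s["tool_pos"],np.round(rot(s),3).tolist(),np.round(s["joint_pos"],3))
E
```

```text
[ 0.90266799 -0.09821571  0.59269236] [[-0.959, 0.098, 0.266], [0.093, 0.995, -0.032], [-0.268, -0.006, -0.963]] [-0.197  0.801  0.055  0.023  2.014 -1.657]
```

Request:
step_arm(steps=[[-48, 0, -26, 0], [-48, 0, -24, 0], [-48, 0, -22, 0], [-48, 0, -20, 0], [-49, 0, -18, 0], [-49, 0, -16, 0], [-49, 0, -14, 0], [-49, 0, -12, 0]])

```text
time: 5.2
tool_pos: [0.934, -0.0974, 0.6654]
tool_rot: [0.262, 0.047, 0.964, -0.017]
contact_force: [0.7, 0.3, 0.2]
gripper_width: 0.995
```

```bash
python3 - <<'E'
from h import *
s=state(); print(s["tool_pos"],np.round(rot(s),3).tolist(),np.round(s["joint_pos"],3))
E
```

```text
[ 0.93402857 -0.09744744  0.66541483] [[-0.859, 0.099, 0.503], [0.081, 0.995, -0.057], [-0.506, -0.009, -0.863]] [-0.195  0.746  0.056  0.043  1.81  -1.648]
```

Request:
step_arm(steps=[[-49, 0, -8, 0], [-49, 0, -8, 0]])

```text
time: 5.4
tool_pos: [0.9474, -0.098, 0.6771]
tool_rot: [0.292, 0.046, 0.955, -0.019]
contact_force: [-0.1, -0.4, 0.0]
gripper_width: 0.999
```

```bash
python3 - <<'E'
from h import *
s=state(); print(s["time"],s["tool_pos"],np.round(rot(s),3).tolist(),np.round(s["joint_pos"],3)); T=rot(s)
print(np.degrees(np.arccos(-T[2,2])))
g=np.array([.5595,.0175,.063]); t=g+.019*T[:,2]; print(t); print(rows([.55,.02,.38],0,10)[0])
E
```

```text
5.4 [ 0.94744956 -0.09801702  0.67708755] [[-0.825, 0.099, 0.557], [0.077, 0.995, -0.063], [-0.56, -0.009, -0.828]] [-0.195  0.743  0.056  0.047  1.749 -1.646]
34.07894011989898
[0.57007928 0.01630677 0.04726294]
[50.3, 8.1, 1.7, 0.0]
```

Request:
step_arm(steps=[[50, 8, 2, 0], [50, 8, 2, 0], [50, 8, 2, 0], [50, 8, 2, 0], [50, 8, 2, 0], [50, 8, 2, 0], [50, 8, 2, 0], [50, 8, 2, 0]], claw=75)

```text
time: 6.2
tool_pos: [0.6883, -0.0202, 0.4695]
tool_rot: [0.297, 0.047, 0.954, -0.019]
contact_force: [-0.4, -0.2, 0.5]
gripper_width: 0.75
```

```bash
cat > w.py <<'E'
import sys
from h import *
s=state(); T=rot(s)
print(s["time"],s["tool_pos"],"force",np.round(s["contact_force"],2),"w",s["gripper_width"],"tilt",np.degrees(np.arccos(-T[2,2])),"az",np.degrees(np.arctan2(T[1,2],T[0,2])),"yz",T[2,1])
G=s["tool_pos"]-.019*T[:,2]; print("grasp pt",G)
if len(sys.argv)>1:
    x,y,z,back,n=map(float,sys.argv[1:6]); print(rows(np.array([x,y,z])+(.019-back)*T[:,2],0,int(n))[0])
E
python3 w.py .5595 .0175 .063 .09 8
```

```text
6.2 [ 0.68825432 -0.02022527  0.46947972] force [-0.37 -0.19  0.47] w 0.7503216264894089 tilt 34.62389130801842 az -6.508437335209374 yz -0.008104688796990094
grasp pt [ 0.67752834 -0.0190016   0.48511481]
[42.4, 3.5, 23.5, 0.0]
```

Request:
step_arm(steps=[[42, 3.5, 23, 0], [42, 3.5, 23, 0], [42, 3.5, 23, 0], [42, 3.5, 23, 0], [42, 3.5, 23, 0], [42, 3.5, 23, 0], [42, 3.5, 23, 0], [42, 3.5, 23, 0]])

```text
time: 7.0
tool_pos: [0.5157, 0.0248, 0.1184]
tool_rot: [0.307, 0.047, 0.95, -0.019]
contact_force: [0.1, -0.2, -0.2]
gripper_width: 0.755
```

```bash
python3 w.py .5595 .0175 .063 .03 4
```

```text
7.0 [0.51572246 0.02475685 0.11837184] force [ 0.1 -0.2 -0.2] w 0.7547416626517456 tilt 35.87971654400343 az -6.368299733836732 yz -0.0072052634343489075
grasp pt [0.50465555 0.025992   0.13376657]
[-0.9, -0.6, 15.0, 0.0]
```

Request:
step_arm(steps=[[-1, -0.6, 15, 0], [-1, -0.6, 15, 0], [-1, -0.6, 15, 0], [-1, -0.6, 15, 0], [0, 0, 0, 0]])

```text
time: 7.5
tool_pos: [0.5404, 0.0204, 0.0522]
tool_rot: [0.298, 0.047, 0.953, -0.018]
contact_force: [-0.7, -0.0, -0.2]
gripper_width: 0.752
```

```bash
python3 w.py .5595 .0175 .063 0 3; python3 - <<'E'
from h import *
im,d=grab_frame("side"); cv2.imwrite("pics/s1.png",cv2.resize(im[170:390,220:500,::-1],None,fx=2.7,fy=2.7))
E
```

```text
7.5 [0.54042029 0.02035815 0.05215522] force [-0.7  -0.01 -0.16] w 0.7517521434238135 tilt 34.68309156441707 az -6.263890603029669 yz -0.006638893340229008
grasp pt [0.52967313 0.02153779 0.06777915]
[-7.3, -0.3, 7.0, 0.0]
```

View pics/s1.png

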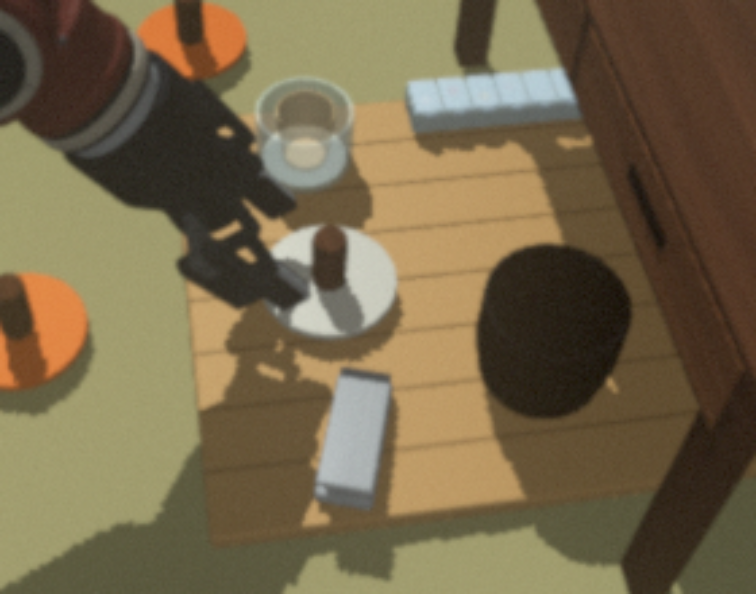

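The jaws, at crop (240,240), straddle the line to the knob at (330,260), and nothing is touched. I go in.

Request:
step_arm(steps=[[-7.5, -0.4, 7, 0], [-7.5, -0.4, 7, 0], [-7.5, -0.4, 6.5, 0], [0, 0, 0, 0]])

```text
time: 7.95
tool_pos: [0.5727, 0.0163, 0.0529]
tool_rot: [0.301, 0.046, 0.952, -0.018]
contact_force: [0.1, 0.5, -0.1]
gripper_width: 0.748
```

```bash
python3 w.py .5595 .0175 .063 0 1
```

```text
7.95 [0.57266445 0.01627457 0.05292554] force [ 0.09  0.48 -0.12] w 0.7484001268046591 tilt 35.13812578614253 az -6.210300886070641 yz -0.006372113545618754
grasp pt [0.56179319 0.01745754 0.06846311]
[5.0, -0.2, 3.2, 0.0]
```

Request:
step_arm(steps=[[5, -0.2, 3.5, 0], [0, 0, 0, 0]])

```text
time: 8.15
tool_pos: [0.5705, 0.0163, 0.0477]
tool_rot: [0.302, 0.046, 0.952, -0.018]
contact_force: [0.1, -0.2, 0.1]
gripper_width: 0.748
```

```bash
python3 w.py .5595 .0175 .063 0 1
```

```text
8.15 [0.57049962 0.01633566 0.04769411] force [ 0.07 -0.21  0.11] w 0.7475711789588918 tilt 35.199491956476756 az -6.199701652291316 yz -0.006339506561948757
grasp pt [0.5596116  0.01751842 0.06321996]
[0.2, -0.0, 0.1, 0.0]
```

Request:
step_arm(steps=[[0, 0, 0, 0], [0, 0, 0, 0], [0, 0, 0, 0], [0, 0, 0, 0], [0, 0, 0, 0], [0, 0, 0, 0]], claw=0)

```text
time: 8.75
tool_pos: [0.5696, 0.0165, 0.0477]
tool_rot: [0.302, 0.046, 0.952, -0.018]
contact_force: [-0.8, -0.1, 0.0]
gripper_width: 0.235
```

```bash
python3 w.py .5595 .0175 .063 0 1
```

```text
8.75 [0.56955578 0.01654687 0.04771625] force [-0.81 -0.08  0.04] w 0.2345203832899268 tilt 35.19976170652097 az -6.188850687448785 yz -0.006294122631661656
grasp pt [0.55866746 0.01772758 0.06324204]
[-0.6, -0.1, 0.7, 0.0]
```

Request:
step_arm(steps=[[-6, 0, -8, 0], [-9, 0, -12, 0], [-12, 0, -16, 0], [-12, 0, -16, 0], [-6, 0, -8, 0], [0, 0, 0, 0]])

```text
time: 9.35
tool_pos: [0.5701, 0.0171, 0.125]
tool_rot: [0.299, 0.046, 0.953, -0.018]
contact_force: [0.0, -0.1, -0.8]
gripper_width: 0.236
```

```bash
python3 w.py; python3 - <<'E'
from h import *
T=rot(state()); s=state()
im,d=grab_frame("side"); cv2.imwrite("pics/s2.png",cv2.resize(im[150:370,220:500,::-1],None,fx=2.7,fy=2.7))
for n in("side","top"):
    if n=="top": im,d=grab_frame(n)
    P=cloud(n,d).reshape(-1,3); c=im.reshape(-1,3).astype(int); G=s["tool_pos"]-.019*T[:,2]
    m=(np.hypot(P[:,0]-G[0],P[:,1]-G[1])<.06)&(P[:,2]>G[2]-.06)&(P[:,2]<G[2]-.015)&(c.min(1)>90)&(c.max(1)-c.min(1)<60)
    q=P[m]; 
    for _ in range(4):
        A=np.c_[q[:,:2]-G[:2],np.ones(len(q))]; p,*_=np.linalg.lstsq(A,q[:,2],rcond=None); r=q[:,2]-A@p; q=q[abs(r)<max(.002,1.5*r.std())]
    print(n,len(q),"slopes deg",np.degrees(np.arctan(p[:2])),"disc z",p[2],"G-disc",G[2]-p[2],q.min(0),q.max(0))
E
```

```text
9.35 [0.57014023 0.0170884  0.12503464] force [ 0.01 -0.09 -0.77] w 0.23620726735285863 tilt 34.91721211679401 az -6.176484218323246 yz -0.006208073313623212
grasp pt [0.55932791 0.0182585  0.14061426]
side 1145 slopes deg [-0.22525752  0.1502311 ] disc z 0.10713203699180693 G-disc 0.033482224615599465 [ 0.51798548 -0.02577172  0.10499879] [0.60511433 0.06137643 0.109038  ]
top 731 slopes deg [-0.95430714  0.27667583] disc z 0.10545354694178104 G-disc 0.035160714665625356 [ 0.54754759 -0.02570031  0.10286028] [0.60233142 0.05897913 0.10752276]
```

View pics/s2.png

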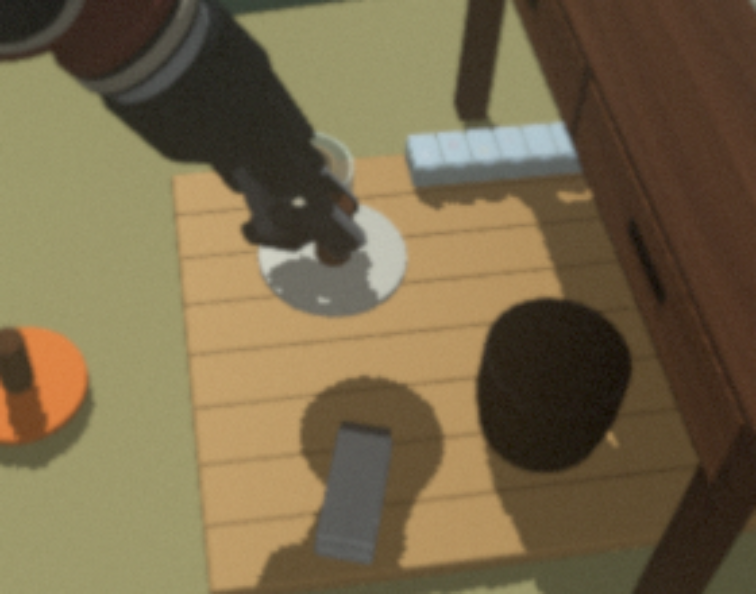

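The lid is held level, clear of the board, with the splitter and cup undisturbed. I rise and go to a point in front of the cup.

```bash
python3 w.py .57 -.074 .158 0 6
```

```text
9.45 [0.56905568 0.01715512 0.12271541] force [-0.03  0.13 -0.91] w 0.23399369530662195 tilt 34.72295903779778 az -6.182415097704026 yz -0.0061817383109825964
grasp pt [0.55829606 0.01832065 0.13833181]
[-4.7, -15.1, -0.6, 0.0]
```

Request:
step_arm(steps=[[-5, -15, -3, 0], [-5, -15, -3, 0], [-5, -15, -1, 0], [-5, -15, -0.6, 0], [-5, -15, -0.6, 0], [-5, -15, -0.6, 0], [0, 0, 0, 0], [0, 0, 0, 0]])

```text
time: 10.25
tool_pos: [0.5724, -0.0752, 0.1323]
tool_rot: [0.286, 0.046, 0.957, -0.015]
contact_force: [-0.4, 0.5, -0.8]
gripper_width: 0.235
```

```bash
python3 w.py .668 -.0737 .156 0 7
```

```text
10.25 [ 0.57244346 -0.07518654  0.1322991 ] force [-0.36  0.5  -0.77] w 0.23548430420617533 tilt 33.33261442172318 az -5.847821291417046 yz -0.002933749481036113
grasp pt [ 0.56205732 -0.0741228   0.1481735 ]
[-13.2, 1.5, 7.3, 0.0]
```

Request:
step_arm(steps=[[-5, 0, -5, 0], [-13, 1, 6, 0], [-13, 1, 6, 0], [-13, 1, 6, 0], [0, 0, 0, 0]])

```text
time: 10.75
tool_pos: [0.6162, -0.0724, 0.1436]
tool_rot: [0.284, 0.045, 0.958, -0.014]
contact_force: [0.8, 0.1, -1.4]
gripper_width: 0.23
```

```bash
python3 w.py .668 -.0737 .156 0 5
```

```text
10.75 [ 0.61616276 -0.07236     0.14355157] force [ 0.79  0.07 -1.36] w 0.23001796234320046 tilt 33.05744844235399 az -5.507551699503743 yz -0.0014075641923600654
grasp pt [ 0.60584649 -0.07136528  0.15947592]
[-10.0, 0.7, 7.4, 0.0]
```

Request:
step_arm(steps=[[-11.5, -1, 8, 0], [-11.5, 0, 8, 0], [-11.5, 0, 8, 0], [-9, 0, 6, 0], [0, 0, 0, 0]])

```text
time: 11.25
tool_pos: [0.6677, -0.0746, 0.1405]
tool_rot: [0.282, 0.043, 0.958, -0.013]
contact_force: [-0.9, -0.2, -0.7]
gripper_width: 0.235
```

```bash
python3 w.py .668 -.0737 .156 0 1;  python3 - <<'E'
from h import *
im,d=grab_frame("side"); np.savez("f2",im=im,d=d,P=cloud("side",d)); cv2.imwrite("pics/s3.png",cv2.resize(im[170:370,280:540,::-1],None,fx=3,fy=3))
E
```

```text
11.25 [ 0.66768682 -0.0745501   0.14053254] force [-0.94 -0.17 -0.7 ] w 0.23541189136011992 tilt 32.80572194052484 az -5.1802098556169165 yz -0.0006044105717393916
grasp pt [ 0.65743482 -0.07362067  0.15650228]
[-8.6, 0.9, 6.1, 0.0]
```

View pics/s3.png

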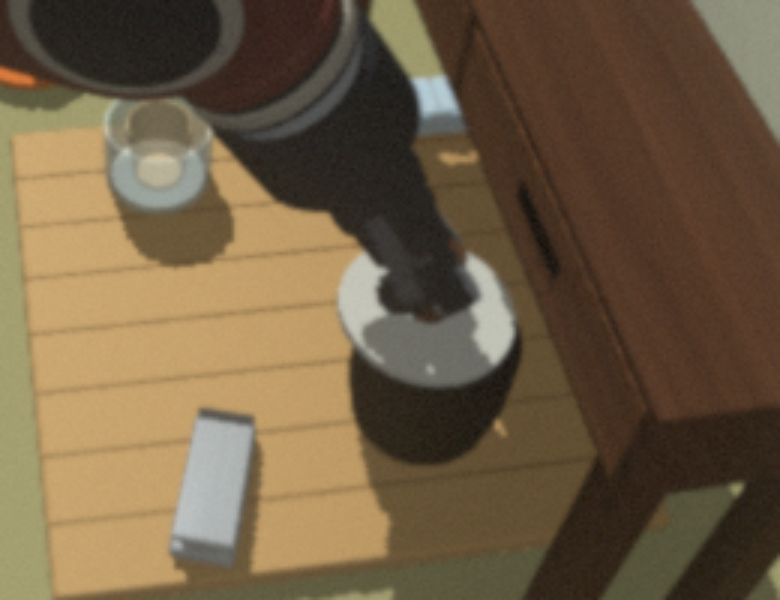

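```bash
cat > lid.py <<'E'
from h import *
from scipy.optimize import least_squares
def lid(n="side"):
    s=state(); T=rot(s); im,d=grab_frame(n); P=cloud(n,d).reshape(-1,3); c=im.reshape(-1,3).astype(int); G=s["tool_pos"]-.019*T[:,2]
    m=(np.hypot(P[:,0]-G[0],P[:,1]-G[1])<.06)&(P[:,2]>G[2]-.06)&(P[:,2]<G[2]-.012)&(c.min(1)>70)&(c.max(1)-c.min(1)<60)
    q=P[m]
    for _ in range(5):
        A=np.c_[q[:,:2]-G[:2],np.ones(len(q))]; p,*_=np.linalg.lstsq(A,q[:,2],rcond=None); r=q[:,2]-A@p; q=q[abs(r)<max(.0015,1.5*r.std())]
    a=np.arctan2(q[:,1]-G[1],q[:,0]-G[0]); r=np.hypot(q[:,0]-G[0],q[:,1]-G[1]); b=((a+np.pi)/(2*np.pi)*48).astype(int)
    o=np.array([q[b==i][np.argmax(r[b==i])] for i in range(48) if (b==i).any() and r[b==i].max()>.038])
    f=least_squares(lambda v:np.hypot(o[:,0]-v[0],o[:,1]-v[1])-.0437,G[:2],loss='soft_l1',f_scale=.001)
    print(n,len(q),len(o),"slopes deg",np.degrees(np.arctan(p[:2])).round(2),"disc z",p[2].round(4),"centre",f.x.round(4),"G",G.round(4),"rms",np.sqrt(np.mean(f.fun**2)).round(4))
if __name__=="__main__": lid("side"); lid("top")
E
python3 lid.py; python3 w.py
```

```text
side 1282 39 slopes deg [-2.57  0.78] disc z 0.1225 centre [ 0.6577 -0.0734] G [ 0.6568 -0.0735  0.1561] rms 0.0004
top 357 20 slopes deg [-4.49  0.83] disc z 0.1225 centre [ 0.6547 -0.0739] G [ 0.6564 -0.0736  0.156 ] rms 0.0011
11.4 [ 0.66656572 -0.07456251  0.14002969] force [-0.49 -0.82 -1.04] w 0.2338560616443572 tilt 32.75558467717692 az -5.187187397556921 yz -0.0004910524757661995
grasp pt [ 0.65632775 -0.07363309  0.15600843]
```

Lid slope is -2.6° (front low) because the tilt drifted by row rebasing. I back off from the cup and correct the tilt before lowering.

Request:
step_arm(steps=[[33, 0, -23, 0], [33, 0, -22, 0], [0, 0, 0, 0]])

```text
time: 11.7
tool_pos: [0.582, -0.0663, 0.1373]
tool_rot: [0.278, 0.043, 0.96, -0.012]
contact_force: [-0.0, -0.1, -0.6]
gripper_width: 0.238
```

```bash
cat > hold.py <<'E'
from h import *
import sys
def p():
    s=state();T=rot(s);G=s["tool_pos"]-.019*T[:,2];print(round(s["time"],2),G.round(4),"tilt",np.degrees(np.arccos(-T[2,2])).round(2),"az",np.degrees(np.arctan2(T[1,2],T[0,2])).round(2),"yz",T[2,1].round(4),"F",s["contact_force"].round(2),np.round(s["joint_vel"],2)[[1,2,4]])
p()
for _ in range(int(sys.argv[1])): grab_frame("top"); p()
E
python3 hold.py 4
```

```text
11.7 [ 0.5719 -0.0654  0.1534] tilt 32.29 az -5.03 yz 0.0009 F [-0.04 -0.11 -0.56] [ 0.04 -0.07 -0.05]
11.75 [ 0.574 -0.066  0.155] tilt 32.49 az -5.1 yz 0.0003 F [ 0.53 -0.28 -2.07] [ 0.05 -0.08 -0.03]
11.8 [ 0.5758 -0.0665  0.1565] tilt 32.64 az -5.16 yz -0.0002 F [ 0.48 -1.63 -0.54] [ 0.04 -0.06 -0.01]
11.85 [ 0.577  -0.0668  0.1575] tilt 32.71 az -5.17 yz -0.0004 F [ 0.46 -0.35 -0.68] [ 0.03 -0.04  0.  ]
11.9 [ 0.5776 -0.0669  0.1579] tilt 32.73 az -5.17 yz -0.0005 F [ 0.05 -0.14 -0.61] [ 0.02 -0.02  0.  ]
```

Request:
step_arm(steps=[[-22, 0, -34, 0], [-22, 0, -34, 0], [0, 0, 0, 0]])

```text
time: 12.2
tool_pos: [0.5903, -0.0683, 0.2259]
tool_rot: [0.281, 0.043, 0.959, -0.013]
contact_force: [0.1, -0.5, 0.1]
gripper_width: 0.236
```

```bash
python3 hold.py 4
```

```text
12.2 [ 0.5801 -0.0674  0.2419] tilt 32.67 az -5.15 yz -0.0002 F [ 0.15 -0.51  0.07] [0.05 0.04 0.  ]
12.25 [ 0.5789 -0.0671  0.2385] tilt 32.4 az -5.07 yz 0.0006 F [ 0.03  0.05 -0.58] [0.03 0.07 0.01]
12.3 [ 0.5775 -0.0667  0.2353] tilt 32.12 az -4.98 yz 0.0015 F [ 0.37  0.46 -1.69] [0.02 0.06 0.01]
12.35 [ 0.5764 -0.0664  0.2329] tilt 31.91 az -4.91 yz 0.0022 F [-0.77  0.67 -1.53] [0.01 0.04 0.  ]
12.4 [ 0.5757 -0.0662  0.2314] tilt 31.78 az -4.87 yz 0.0027 F [ 0.06  0.13 -1.1 ] [0.   0.02 0.  ]
```

Request:
step_arm(steps=[[25, 0, 42, 0], [25, 0, 40, 0], [0, 0, 0, 0]])

```text
time: 12.7
tool_pos: [0.5858, -0.0665, 0.1145]
tool_rot: [0.272, 0.043, 0.961, -0.011]
contact_force: [-1.0, 0.7, -1.8]
gripper_width: 0.24
```

```bash
python3 hold.py 4
```

```text
12.7 [ 0.5759 -0.0657  0.1306] tilt 31.62 az -4.81 yz 0.0032 F [-0.99  0.67 -1.81] [-0.04 -0.06  0.  ]
12.75 [ 0.5779 -0.0663  0.1346] tilt 31.95 az -4.93 yz 0.0021 F [ 0.75 -0.05 -1.7 ] [-0.05 -0.08 -0.01]
12.8 [ 0.5801 -0.0669  0.1387] tilt 32.33 az -5.05 yz 0.0009 F [ 0.42 -0.36  0.21] [-0.04 -0.07 -0.01]
12.85 [ 0.5818 -0.0675  0.1417] tilt 32.62 az -5.15 yz -0.0002 F [ 0.76  0.01 -0.62] [-0.03 -0.04 -0.01]
12.9 [ 0.5827 -0.0677  0.1436] tilt 32.79 az -5.2 yz -0.0008 F [ 0.02 -0.29  0.25] [-0.02 -0.02 -0.  ]
```

Request:
step_arm(steps=[[-26, 0, -42, 0], [-26, 0, -42, 0], [0, 0, 0, 0], [0, 0, 0, 0]])

```text
time: 13.3
tool_pos: [0.5942, -0.0693, 0.2398]
tool_rot: [0.289, 0.043, 0.956, -0.015]
contact_force: [-0.4, 0.8, -1.2]
gripper_width: 0.234
```

```bash
python3 hold.py 4
```

```text
13.3 [ 0.5837 -0.0683  0.2556] tilt 33.62 az -5.48 yz -0.0037 F [-0.39  0.83 -1.2 ] [-0.05 -0.09 -0.01]
13.35 [ 0.5846 -0.0686  0.257 ] tilt 33.8 az -5.52 yz -0.0041 F [ 0.48 -0.32  0.65] [ 0.02  0.02 -0.01]
13.4 [ 0.584  -0.0684  0.255 ] tilt 33.62 az -5.48 yz -0.0036 F [ 0.05  0.18 -0.75] [0.03 0.04 0.01]
13.45 [ 0.5831 -0.0682  0.2526] tilt 33.4 az -5.41 yz -0.0029 F [-0.34 -0.56 -0.01] [0.02 0.04 0.01]
13.5 [ 0.5825 -0.068   0.2509] tilt 33.25 az -5.37 yz -0.0023 F [ 0.25 -0.64 -1.4 ] [0.02 0.02 0.  ]
```

Request:
step_arm(steps=[[27, 0, 42, 0], [27, 0, 42, 0], [0, 0, 0, 0]])

```text
time: 13.8
tool_pos: [0.593, -0.0691, 0.1317]
tool_rot: [0.285, 0.043, 0.957, -0.014]
contact_force: [-0.6, -0.1, -2.6]
gripper_width: 0.241
```

```bash
python3 hold.py 5|tail -1
```

```text
14.05 [ 0.59   -0.0702  0.1621] tilt 34.47 az -5.73 yz -0.0065 F [ 0.44  0.33 -0.54] [-0.01 -0.01 -0.  ]
```

Request:
step_arm(steps=[[-26, 0, -42, 0], [-26, 0, -42, 0], [0, 0, 0, 0], [0, 0, 0, 0]])

```text
time: 14.45
tool_pos: [0.5984, -0.0709, 0.2562]
tool_rot: [0.302, 0.042, 0.952, -0.018]
contact_force: [-0.1, -0.4, -1.4]
gripper_width: 0.233
```

```bash
python3 hold.py 5|tail -1
```

```text
14.7 [ 0.5862 -0.0694  0.2664] tilt 34.77 az -5.83 yz -0.0075 F [ 0.06  0.95 -1.06] [0.01 0.01 0.  ]
```

Request:
step_arm(steps=[[16, 0, 23, 0], [16, 0, 23, 0], [15, 0, 21, 0], [12, 0, 16, 0], [0, 0, 0, 0]])

```text
time: 15.2
tool_pos: [0.5922, -0.0702, 0.138]
tool_rot: [0.293, 0.043, 0.955, -0.016]
contact_force: [-0.4, 0.1, -1.9]
gripper_width: 0.24
```

```bash
python3 hold.py 3|tail -1; python3 lid.py; python3 w.py .669 -.074 .158 0 5
```

```text
15.35 [ 0.5849 -0.0701  0.1602] tilt 34.74 az -5.83 yz -0.0074 F [-0.63 -0.08 -0.49] [-0.02 -0.03 -0.  ]
side 1253 36 slopes deg [-0.4   0.29] disc z 0.1267 centre [ 0.5873 -0.0704] G [ 0.5849 -0.0701  0.1602] rms 0.0004
top 567 23 slopes deg [-1.54  0.16] disc z 0.1276 centre [ 0.5852 -0.0709] G [ 0.5855 -0.0703  0.1616] rms 0.0005
15.45 [ 0.59666017 -0.07146906  0.14666874] force [ 0.64 -0.42 -1.18] w 0.23509244435298962 tilt 34.923653055805985 az -5.881224876801592 yz -0.008042780369959004
grasp pt [ 0.58584022 -0.07035451  0.16224714]
[-13.2, 0.8, 10.2, 0.0]
```

Request:
step_arm(steps=[[-12, 0, 8, 0], [-12, 0, 8, 0], [-12, 0, 8, 0], [-12, 0, 8, 0], [-9, 0, 6, 0], [0, 0, 0, 0]])

```text
time: 16.05
tool_pos: [0.6729, -0.0793, 0.1611]
tool_rot: [0.308, 0.042, 0.95, -0.019]
contact_force: [0.6, -0.6, -0.2]
gripper_width: 0.234
```

```bash
python3 hold.py 4|tail -1;  python3 w.py .6677 -.0736 .156 0 1
```

```text
16.25 [ 0.6597 -0.0777  0.1746] tilt 35.75 az -6.08 yz -0.0107 F [-0.55  0.6  -2.06] [ 0.    0.01 -0.  ]
16.25 [ 0.67077409 -0.07887888  0.15915535] force [-0.55  0.6  -2.06] w 0.2339084404015752 tilt 35.75076925251831 az -6.083267405579879 yz -0.010672857693970278
grasp pt [ 0.65973565 -0.07770247  0.17457511]
[4.7, 5.0, 19.4, 0.0]
```

Request:
step_arm(steps=[[5, 5, 19.5, 0]])

```text
time: 16.35
tool_pos: [0.6798, -0.0755, 0.144]
tool_rot: [0.309, 0.042, 0.95, -0.02]
contact_force: [0.5, -0.0, -1.6]
gripper_width: 0.235
```

```bash
python3 hold.py 4|tail -1; python3 lid.py;  python3 w.py .6677 -.0736 .149 0 1
```

```text
16.55 [ 0.6666 -0.0733  0.1548] tilt 35.64 az -6.05 yz -0.0104 F [-0.24 -0.2  -0.41] [-0.01 -0.02 -0.01]
side 1279 39 slopes deg [ 0.37 -0.14] disc z 0.1211 centre [ 0.6694 -0.0741] G [ 0.6666 -0.0733  0.1548] rms 0.0005
top 379 19 slopes deg [ 0.62 -0.03] disc z 0.1212 centre [ 0.6661 -0.0742] G [ 0.6671 -0.0736  0.1558] rms 0.0017
16.65 [ 0.67844193 -0.0748726   0.14096615] force [ 0.09 -0.13 -1.29] w 0.23697582301546888 tilt 35.789273961287755 az -6.097801659410001 yz -0.010823155802232653
grasp pt [ 0.66739349 -0.07369229  0.15637844]
[4.1, 0.2, 6.2, 0.0]
```

Request:
step_arm(steps=[[6, 0.2, 8.5, 0]])

```text
time: 16.75
tool_pos: [0.6801, -0.0753, 0.1336]
tool_rot: [0.309, 0.042, 0.95, -0.02]
contact_force: [-0.0, 0.1, 0.1]
gripper_width: 0.235
```

```bash
python3 hold.py 3|tail -1
```

```text
16.9 [ 0.6668 -0.0735  0.1448] tilt 35.68 az -6.08 yz -0.0105 F [-0.28  0.91 -1.11] [-0.   -0.01 -0.  ]
```

Request:
step_arm(steps=[[2.5, 0, 3.5, 0]])

```text
time: 17.0
tool_pos: [0.6784, -0.0749, 0.1259]
tool_rot: [0.307, 0.042, 0.951, -0.019]
contact_force: [0.8, 0.0, -0.4]
gripper_width: 0.235
```

```bash
python3 hold.py 3|tail -2
```

```text
17.1 [ 0.6664 -0.0735  0.1396] tilt 35.61 az -6.06 yz -0.0101 F [ 1.37 -0.22 -2.15] [-0. -0.  0.]
17.15 [ 0.6666 -0.0735  0.1399] tilt 35.64 az -6.06 yz -0.0102 F [ 0.23  0.37 -1.14] [-0.   -0.01  0.  ]
```

Request:
step_arm(steps=[[1.3, 0, 3.6, 0]])

```text
time: 17.25
tool_pos: [0.6791, -0.0749, 0.1215]
tool_rot: [0.306, 0.042, 0.951, -0.019]
contact_force: [-0.3, 0.9, 0.2]
gripper_width: 0.24
```

```bash
python3 hold.py 3|tail -2
```

```text
17.35 [ 0.6674 -0.0736  0.1356] tilt 35.6 az -6.05 yz -0.0101 F [ 0.47 -0.49 -1.68] [-0. -0.  0.]
17.4 [ 0.6675 -0.0736  0.1359] tilt 35.61 az -6.06 yz -0.0102 F [-0.08 -0.05 -1.24] [-0. -0.  0.]
```

Request:
step_arm(steps=[[1.2, 0, 1.7, 0]])

```text
time: 17.5
tool_pos: [0.679, -0.0749, 0.1191]
tool_rot: [0.306, 0.042, 0.951, -0.019]
contact_force: [-2.8, 0.4, 4.3]
gripper_width: 0.234
```

```bash
python3 hold.py 3|tail -2
```

```text
17.6 [ 0.6679 -0.0737  0.1344] tilt 35.68 az -6.06 yz -0.0101 F [-1.28  0.37  2.  ] [-0.    0.    0.01]
17.65 [ 0.6679 -0.0737  0.1345] tilt 35.67 az -6.06 yz -0.0102 F [-1.25  0.74  1.77] [-0. -0. -0.]
```

Request:
step_arm(steps=[[1.8, 0, 2.4, 0]])

```text
time: 17.75
tool_pos: [0.6794, -0.0749, 0.1171]
tool_rot: [0.306, 0.042, 0.951, -0.019]
contact_force: [-3.4, 0.7, 3.7]
gripper_width: 0.236
```

```bash
python3 hold.py 3|tail -2
```

```text
17.85 [ 0.6681 -0.0737  0.1318] tilt 35.72 az -6.06 yz -0.0101 F [-1.55  1.32  3.49] [-0.   -0.    0.01]
17.9 [ 0.668  -0.0737  0.1317] tilt 35.71 az -6.06 yz -0.0101 F [-0.77  0.47  2.76] [0. 0. 0.]
```

Request:
step_arm(steps=[[1.8, 0, 2.4, 0]])

```text
time: 18.0
tool_pos: [0.6793, -0.0749, 0.1139]
tool_rot: [0.306, 0.042, 0.951, -0.019]
contact_force: [-2.8, 1.7, 2.8]
gripper_width: 0.234
```

```bash
python3 hold.py 3|tail -2
```

```text
18.1 [ 0.668  -0.0737  0.1286] tilt 35.72 az -6.06 yz -0.0101 F [-0.36  1.51  3.38] [-0.   -0.    0.01]
18.15 [ 0.668  -0.0737  0.1286] tilt 35.71 az -6.06 yz -0.0101 F [-1.38  0.44  2.16] [-0. -0.  0.]
```

Request:
step_arm(steps=[[0.9, 0, 1.2, 0]])

```text
time: 18.25
tool_pos: [0.6792, -0.0749, 0.112]
tool_rot: [0.306, 0.042, 0.951, -0.019]
contact_force: [-2.5, 2.0, 5.7]
gripper_width: 0.234
```

```bash
python3 hold.py 3|tail -2
```

```text
18.35 [ 0.6683 -0.0738  0.1276] tilt 35.76 az -6.06 yz -0.0101 F [-3.64  1.7   5.22] [-0.   -0.    0.01]
18.4 [ 0.6682 -0.0738  0.1276] tilt 35.75 az -6.06 yz -0.0101 F [-2.71  0.35  5.02] [-0.  0.  0.]
```

Request:
step_arm(steps=[[0.4, 0, 0.5, 0]])

```text
time: 18.5
tool_pos: [0.6795, -0.075, 0.1121]
tool_rot: [0.307, 0.042, 0.951, -0.019]
contact_force: [-4.1, 0.8, 5.1]
gripper_width: 0.234
```

```bash
python3 hold.py 3|tail -2
```

```text
18.6 [ 0.6684 -0.0738  0.1276] tilt 35.79 az -6.06 yz -0.0101 F [-4.03  0.98  5.38] [-0. -0.  0.]
18.65 [ 0.6684 -0.0737  0.1276] tilt 35.79 az -6.05 yz -0.0101 F [-3.51  0.81  5.25] [-0.  0.  0.]
```

Request:
step_arm(steps=[[1.3, 0, 0.6, 0]])

```text
time: 18.75
tool_pos: [0.6793, -0.0749, 0.1119]
tool_rot: [0.307, 0.042, 0.95, -0.019]
contact_force: [-3.9, 1.2, 7.5]
gripper_width: 0.236
```

```bash
python3 hold.py 3|tail -2
```

```text
18.85 [ 0.6683 -0.0738  0.1274] tilt 35.88 az -6.06 yz -0.0102 F [-4.74  2.6   6.64] [ 0. -0.  0.]
18.9 [ 0.6683 -0.0737  0.1274] tilt 35.88 az -6.06 yz -0.0102 F [-3.27  0.55  7.4 ] [-0.  0.  0.]
```

Request:
step_arm(steps=[[1.7, 0, 0.8, 0]])

```text
time: 19.0
tool_pos: [0.6792, -0.075, 0.1118]
tool_rot: [0.309, 0.042, 0.95, -0.019]
contact_force: [-4.5, 1.9, 8.3]
gripper_width: 0.236
```

```bash
python3 hold.py 4|tail -4; python3 lid.py
```

```text
19.05 [ 0.6682 -0.0738  0.1273] tilt 36.03 az -6.07 yz -0.0103 F [-4.49  0.78  8.72] [-0. -0.  0.]
19.1 [ 0.6682 -0.0738  0.1273] tilt 36.03 az -6.07 yz -0.0103 F [-4.76  1.94  7.47] [ 0. -0.  0.]
19.15 [ 0.6681 -0.0738  0.1272] tilt 36.01 az -6.06 yz -0.0103 F [-3.73  1.28  7.59] [-0.  0.  0.]
19.2 [ 0.6682 -0.0737  0.1273] tilt 36.02 az -6.06 yz -0.0103 F [-4.07  1.46  7.33] [ 0. -0. -0.]
side 1093 38 slopes deg [0.14 0.25] disc z 0.1016 centre [ 0.6707 -0.074 ] G [ 0.6682 -0.0737  0.1273] rms 0.0005
top 468 21 slopes deg [-0.84  0.12] disc z 0.1011 centre [ 0.6678 -0.0747] G [ 0.6681 -0.0738  0.1273] rms 0.0005
```

Request:
step_arm(steps=[[1.7, 0, 1.0, 0], [0.3, 0, 0.4, 0]])

```text
time: 19.5
tool_pos: [0.6798, -0.0749, 0.1123]
tool_rot: [0.31, 0.042, 0.95, -0.019]
contact_force: [-5.3, 0.6, 6.8]
gripper_width: 0.236
```

```bash
python3 hold.py 4|tail -4
```

```text
19.55 [ 0.6685 -0.0738  0.1275] tilt 36.2 az -6.06 yz -0.0106 F [-4.73  1.8   6.94] [0.   0.01 0.  ]
19.6 [ 0.6685 -0.0738  0.1274] tilt 36.19 az -6.07 yz -0.0106 F [-4.88  1.05  7.56] [-0.  0. -0.]
19.65 [ 0.6685 -0.0738  0.1274] tilt 36.2 az -6.07 yz -0.0106 F [-5.42  0.7   6.8 ] [-0. -0. -0.]
19.7 [ 0.6685 -0.0738  0.1274] tilt 36.2 az -6.07 yz -0.0105 F [-4.71  1.46  6.52] [-0. -0.  0.]
```

Request:
step_arm(steps=[[2.4, 0, 1.3, 0]])

```text
time: 19.8
tool_pos: [0.6795, -0.075, 0.1114]
tool_rot: [0.311, 0.042, 0.949, -0.019]
contact_force: [-5.3, 2.3, 11.7]
gripper_width: 0.235
```

```bash
python3 hold.py 5|tail -5
```

```text
19.85 [ 0.6683 -0.0738  0.1268] tilt 36.39 az -6.08 yz -0.0106 F [-4.88  2.29 11.09] [-0.   -0.01  0.01]
19.9 [ 0.6684 -0.0738  0.127 ] tilt 36.39 az -6.07 yz -0.0107 F [-5.65  2.02 10.24] [-0.   -0.    0.01]
19.95 [ 0.6683 -0.0738  0.127 ] tilt 36.37 az -6.07 yz -0.0107 F [-6.1   1.9   9.61] [0. 0. 0.]
20.0 [ 0.6683 -0.0738  0.127 ] tilt 36.37 az -6.08 yz -0.0107 F [-5.27  2.7   9.88] [ 0. -0.  0.]
20.05 [ 0.6683 -0.0738  0.127 ] tilt 36.37 az -6.08 yz -0.0107 F [-5.96  1.67 10.29] [-0. -0.  0.]
```

Request:
step_arm(steps=[[0.4, 0, -0.6, 0], [0, 0, 0, 0]])

```text
time: 20.25
tool_pos: [0.6791, -0.0749, 0.1128]
tool_rot: [0.312, 0.042, 0.949, -0.019]
contact_force: [-1.2, 1.4, 1.9]
gripper_width: 0.232
```

```bash
python3 hold.py 3|tail -2
```

```text
20.35 [ 0.6679 -0.0737  0.1279] tilt 36.42 az -6.07 yz -0.0109 F [-0.83  1.24  3.45] [ 0. -0. -0.]
20.4 [ 0.668  -0.0738  0.128 ] tilt 36.42 az -6.08 yz -0.0109 F [-1.53  1.38  3.9 ] [-0. -0.  0.]
```

Forces have relaxed, so I release.

Request:
step_arm(steps=[[0, 0, 0, 0], [0, 0, 0, 0], [0, 0, 0, 0], [0, 0, 0, 0], [0, 0, 0, 0]], claw=60)

```text
time: 20.9
tool_pos: [0.6777, -0.0751, 0.1094]
tool_rot: [0.31, 0.042, 0.95, -0.02]
contact_force: [0.4, 0.1, 0.6]
gripper_width: 0.601
```

```bash
python3 hold.py 2|tail -1; python3 lid.py
```

```text
21.0 [ 0.6666 -0.0739  0.1249] tilt 36.19 az -6.12 yz -0.0113 F [-0.46  0.25 -0.69] [-0. -0.  0.]
side 832 38 slopes deg [ 0.18 -0.06] disc z 0.1016 centre [ 0.6707 -0.074 ] G [ 0.6666 -0.0739  0.1249] rms 0.0008
top 498 22 slopes deg [-0.5  -0.27] disc z 0.101 centre [ 0.6679 -0.0749] G [ 0.6667 -0.0739  0.125 ] rms 0.0005
```

Request:
step_arm(steps=[[2, 0, -10, 0], [3, 0, -15, 0], [5, 0, -20, 0], [8, 0, -25, 0], [8, 0, -30, 0], [8, 0, -30, 0], [5, 0, -20, 0], [0, 0, 0, 0]])

```text
time: 21.9
tool_pos: [0.5522, -0.0622, 0.2142]
tool_rot: [0.311, 0.041, 0.949, -0.02]
contact_force: [0.5, -0.7, 0.3]
gripper_width: 0.599
```

```bash
python3 hold.py 2|tail -1; python3 - <<'E'
from h import *
im,d=grab_frame("side"); cv2.imwrite("pics/s4.png",cv2.resize(im[170:390,270:530,::-1],None,fx=2.7,fy=2.7))
for n in("side","top"):
    if n=="top": im,d=grab_frame(n)
    P=cloud(n,d).reshape(-1,3); c=im.reshape(-1,3).astype(int)
    m=(np.hypot(P[:,0]-.669,P[:,1]+.074)<.05)&(P[:,2]>.09)&(P[:,2]<.11)&(c.min(1)>70)&(c.max(1)-c.min(1)<60); q=P[m]
    A=np.c_[q[:,:2]-[.669,-.074],np.ones(len(q))]; p,*_=np.linalg.lstsq(A,q[:,2],rcond=None)
    k=P[(np.hypot(P[:,0]-.669,P[:,1]+.074)<.014)&(P[:,2]>.115)&(P[:,2]<.16)]
    print(n,"slope",np.degrees(p[:2]),"disc",p[2],"mid",(q.min(0)+q.max(0))/2,"knob top",np.percentile(k[:,2],90) if len(k) else None)
    for nm,cx,cy,r in(("splitter",.546,-.098,.06),("organizer",.70,.15,.09),("jar",.571,.132,.05)):
        g=P[(np.hypot(P[:,0]-cx,P[:,1]-cy)<r)&(P[:,2]>.024)&(P[:,2]<.1)]; print(nm,np.round(np.percentile(g,2,axis=0),3),np.round(np.percentile(g,98,axis=0),3))
E
```

```text
22.0 [ 0.5413 -0.061   0.2271] tilt 36.14 az -6.12 yz -0.0117 F [ 0.22 -0.3  -0.33] [ 0.05  0.   -0.  ]
side slope [0.17997706 0.58871143] disc 0.10162153181225836 mid [ 0.67052452 -0.0736276   0.10018162] knob top 0.136559201822691
splitter [ 0.523 -0.135  0.025] [ 0.574 -0.058  0.044]
organizer [0.657 0.131 0.025] [0.77  0.232 0.095]
jar [0.54  0.1   0.028] [0.604 0.154 0.067]
top slope [0.01428702 0.00101503] disc 0.10081263090941113 mid [ 0.66855347 -0.07509527  0.1009656 ] knob top 0.1363902901415754
splitter [ 0.547 -0.11   0.032] [ 0.574 -0.06   0.04 ]
organizer [0.654 0.132 0.027] [0.753 0.234 0.094]
jar [0.536 0.099 0.024] [0.6   0.163 0.067]
```

View pics/s4.png

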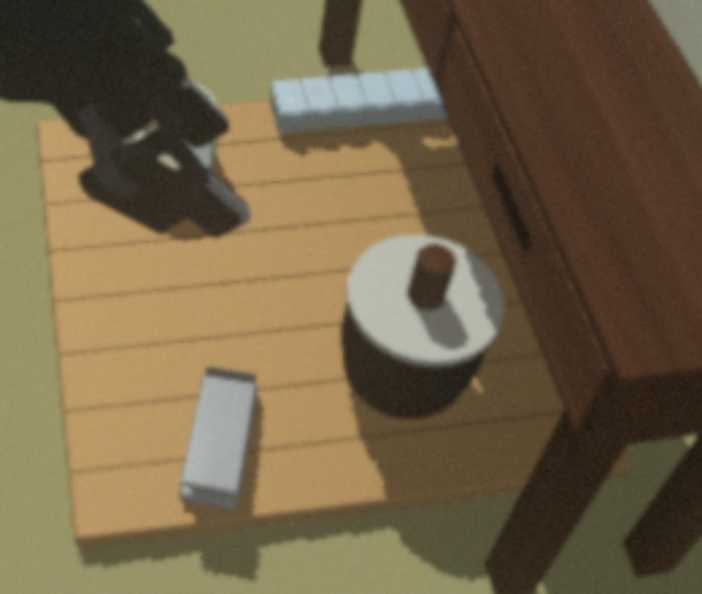

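The picture shows the lid seated level on the cup, with its disc at crop (425,300) and the knob at (433,275). The splitter and organizer are unmoved, and the gripper is clear.

```bash
python3 hold.py 3|tail -1; python3 -c "
from plant import *
print(job_done())"
```

```text
22.25 [ 0.5412 -0.0608  0.2246] tilt 35.87 az -6.03 yz -0.0107 F [-0.54 -0.01  0.31] [-0. -0.  0.]
the job is handed in; nothing more can be done
None
```

The white lid is on the black cup, fully home and level, and I let go of it and handed the job in at about 22 s.

**How it went:** The moves have no tilt command, so I leaned the gripper back to about 35° by pushing against the arm's reach limit. I gripped the lid by its knob and lifted it. It had drifted about 2.6° off level, so I backed off and corrected that before lowering it into the cup. I then pushed the knob down: it slid at about 3 N and met a firm stop, where I held about 10 N (peak reading 11.7 N). I eased off before releasing and backed away.

**Last checks:**
- **Lid on rim:** the disc top is at about 101 mm, as expected for a lid that is home. It is level within about 0.6° in the side view and 0.1° in the top view.
- **Cup:** the lid's centre is within about 1.5 mm of where I measured the cup at the start. I did not measure the cup again afterwards.
- **Other things:** splitter, organizer and jar are where they were. In the last views the gripper hid part of the jar in one and part of the splitter in the other.

**What disagreed:**
- The knob top read about 35 mm above the disc, not 34. The sharp rise in force and the camera's error both suggest it was at the stop.
- While pressing there was also about 5 to 6 N sideways.
- While the arm was pushed out for the lean, joint 3 read 0.054 to 0.056 rad, just under its stated lower limit of 0.06. I don't know whether that counts as passing its range.

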